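# Work a hand tap forward and back to clear the thread of a stand base

### The arm

A 7-joint arm with a two-finger parallel gripper is mounted at the origin on a cart in front of the work surface, level with it; the furniture and walls round the work are solid. World frame = base frame: x ahead of the robot, y to its left, z up, the work surface at z = 0. Lengths are in m, angles in rad, forces in N, time in s.
With the tool pointing down it reaches from about 0.4 to 0.85 m from the base axis. Payload 4.5 kg.
Tool frame: the origin (TCP) lies at the very end of the fingers, on their centre line; the grasp point (between the pads) lies 19 mm behind it; z points along the fingers, y is the direction in which the jaws open and shut (so a half turn about z gives the same grasp; the last joint's range is limited). The gripper opens to 85 mm and grips with 20 to 120 N. Pads are 22 mm wide; open, the fingers measure 114 mm over their backs; the gripper's body (76 mm by 85 mm) begins 54 mm behind the grasp point. The pads swing forward as they close: fully open they stand 13 mm farther back than shut.
Start: joints at [-1.157, 0.689, -0.195, 1.565, 0.157, 0.902, -0.215], TCP at [0.232, 0.58, 0.231] pointing down, gripper open.
Joint ranges: [-3.01, 3.01], [-0.46, 2.08], [-1.47, 1.51], [0.13, 2.56], [-1, 4.14], [0.04, 2.09], [-2.66, 2.66]. Speed limits (rad/s): [2.57, 2.57, 3.14, 3.14, 3.14, 3.14, 3.14].

### API

Orientations are given as a unit quaternion [x, y, z, w].
In Python, from workcell import r gives the robot as it stands.
- The arm moves only by the shell command python3 -m handwheel 'ROWS' [FORCE]. ROWS is JSON, a list of rows, each a list of 5 numbers: the opening, from 0 (shut) to 1 (fully open), then the shift along the tool's x, y, z in mm, then the turn about the tool's z in degrees. A call has 1 to 5 rows; each row is the pose to reach, as a shift and turn from the pose commanded when the call began, along the tool's axes at that moment; what a row does not reach only later rows make up. A row lasts 1/10 s, in which the tool goes at most 50 mm and 8.59 degrees, less where a joint would pass 70% of its speed; a pose out of reach is approached as far as the arm can. A call with a gripper value outside its range is refused whole. The fingers move at their own pace and stop on an object; FORCE is the grip in N (left out, the last holds). Time passes only in rows, so rows that repeat a pose let the fingers close. It gives the time, the measured TCP pose, the force and the opening at its end, in the units of the state.
- r.read_state(): the state, without advancing time (a new reading comes with each control period).
- r.capture(name): name is "side" or "top" or "wrist"; returns (picture, depth): 420x560x3 uint8, red, green, blue; 420x560 float32, m along the optical axis (not along the pixel's ray), 0 where there is no reading.
- r.get_calibration(name): a dict with "fx", "fy", "cx", "cy" (pixels), "T" (4x4, takes a point from camera to world coordinates); the wrist camera has in their place "tool_from_camera" (4x4, takes a point from camera to tool coordinates, whose origin is the TCP and whose axes are the flange's). Camera axes: x right, y up, looking along -z (the intrinsics and any distortion apply to the point x, -y, -z); pixel columns grow to the right and rows downward; lengths in m; the calibration is good to about 2 mm. A picture is of the moment at which its call begins: read the wrist's pose just before it. get_calibration takes no time and is no camera call.
- r.finish_job(): hands the job in, once; it reports no verdict.
The state is a dict: "time": time; "qpos": joint angles; "joint_velocities": joint speeds; "joint_torque": joint torques, N m; "ee_pos": TCP position; "tool_rot": TCP orientation; "force": force on the tool from outside, world axes, zero at the start; "torque": the same for the moment, N m; "gripper_width": opening from 0.0 (shut) to 1.0 (fully open).
Only numpy, scipy, OpenCV 4.12 (cv2) and the standard library are available. Lean on these libraries where they do the work, as an engineer would, in place of code of your own. Each camera call takes 0.05 s, during which the arm holds its last target. There are 200 camera calls.

### The job

The threaded boss of one of the two grey stand bases is being cleared with a hand tap. Take the steel tap wrench and turn it clockwise (seen from above) until its white pointer is at the yellow mark, back it off to the green mark to free the dirt, then turn it clockwise again on to the red mark, stopping for about a second at each mark, and let go there. Leave the black T-handled lock screw on the other base alone.

Things in the scene. Friction and masses are not known exactly. Their poses are not given: they have to be found in the camera images.
- tap_grip (a point): steel tap wrench: middle of its flat-sided steel block (34 mm long, 16 wide, 24 high; a thin arm out of each end, 87 mm over both) on an upright shank. The point is on the vertical turning axis, 85 mm above the bench; the block's top is at 97 mm. x along the arms, y across the 16 mm, z up; the frame turns with the wrench. The white pointer below it points along -x
- dial (a point): centre of the dark dial, 104 mm across, its top 38 mm above the bench, under the tap wrench on a grey base 125 x 105 mm fixed to the bench. -x points to the white start mark; clockwise from it, seen from above, are a green mark at 25 degrees, yellow at 50 and red at 75. A thin white pointer, 48 mm long and 50 mm above the bench, turns with the wrench over it
- tap (a joint): angle of the tap wrench in rad, growing clockwise seen from above: 0 with the pointer at the white mark, 0.436 at green, 0.873 at yellow, 1.309 at red; it starts near white (-0.15 to 0.1). It turns against a steady friction of about 0.08 N m and stays where it is left, with end stops at -0.3 and 1.7; it does not noticeably sink or rise
- lock_end (a point): end of the handle of the lock screw that is to be left alone: a black plastic T-bar 88 mm long on a brass stem, in a second grey base of the same size without a dial, fixed to the bench. The point is 85 mm above the bench and 37 mm from the screw's vertical axis, along the handle's -x

How it is judged:
On the way, in this order (a step that is already met when the one before it is completed fails the run):
1. the pointer has stopped at the yellow mark, within 12 degrees (value of joint tap between 0.663 and 1.082 rad and velocity of joint tap between -0.1 and 0.1 rad/s), for 0.4 s.
2. the pointer has been turned back and stopped at the green mark, within 12 degrees (value of joint tap between 0.227 and 0.646 rad and velocity of joint tap between -0.1 and 0.1 rad/s), for 0.4 s.
3. the pointer has been turned forward and stopped at the red mark, within 12 degrees (value of joint tap between 1.1 and 1.518 rad and velocity of joint tap between -0.1 and 0.1 rad/s), for 0.4 s.
At the end, for the whole second after the job is handed in: The tap wrench is at rest with its pointer at the red mark, within 12 degrees, and released (value of joint tap between 1.1 and 1.518 rad and velocity of joint tap between -0.05 and 0.05 rad/s); the robot touches nothing.
It fails at once if the black lock screw is turned (its handle end moves more than 10 mm) (distance of lock_end from where it was at the start of the episode above 0.01 m).
It also fails if it takes over 42 s, if anything falls off the work surface, if the arm or the gripper's body presses on something with over 40 N, if the wrist force passes 120 N, or if a joint passes its speed limit or range.

## Working session

There is one attempt and no reset: what is moved stays moved. The work goes in short steps, Python scripts to look and compute and a shell command to move; the robot and the scene stay as the last step left them, time stands still between calls to the robot, and variables do not carry over. Pictures are saved under pics/ and viewed, about 8 in all and at most 12, crops included, and the job is handed in when it is done.

```bash
mkdir -p pics; ls; cat > h.py <<'E'
import numpy as np, cv2
from workcell import r
from scipy.spatial.transform import Rotation as R
E
python3 - <<'E'
from h import *
s=r.read_state(); print(s)
for n in ("top","side"):
    p,d=r.capture(n); cv2.imwrite(f"pics/{n}0.png",p[:,:,::-1]); np.savez(f"pics/{n}0.npz",p=p,d=d)
    c=r.get_calibration(n); print(n,c)
E
```

```text
pics
{'time': 0.0, 'qpos': array([-1.15718684,  0.6900034 , -0.1944674 ,  1.56636509,  0.1573127 ,
        0.90251082, -0.21508406]), 'joint_velocities': array([-1.23611018e-04,  8.24279564e-05,  2.21066287e-04,  9.00600640e-05,
        1.03947174e-03,  5.86701913e-04, -2.07322916e-04]), 'joint_torque': array([-5.89599604e-04, -5.39616644e+01, -1.26666013e+00, -1.58537364e+01,
        9.07064852e-03,  9.73588089e-03,  3.47458958e-06]), 'ee_pos': array([0.23154404, 0.57981191, 0.23046515]), 'tool_rot': array([ 1.88728513e-01,  9.82028843e-01, -9.43947046e-04, -9.10039253e-05]), 'force': array([-0.48811274,  0.4119972 ,  0.82770977]), 'torque': array([-0.04817179,  0.02944934,  0.03694848]), 'gripper_width': 1.0004340348129164}
top {'fx': 445.1040451493329, 'fy': 445.1040451493329, 'cx': 281.4082922542615, 'cy': 208.11644752096305, 'T': array([[-0.01473005,  0.98411182, -0.17693768,  0.35166329],
       [-0.99975599, -0.01740891, -0.01359724, -0.10666388],
       [-0.0164615 ,  0.17669422,  0.98412813,  0.93009172],
       [ 0.        ,  0.        ,  0.        ,  1.        ]])}
side {'fx': 540.0681534697064, 'fy': 540.0681534697064, 'cx': 278.7935818684257, 'cy': 218.11250698775714, 'T': array([[ 0.99931443,  0.00806845, -0.03613266,  0.47589276],
       [-0.03666951,  0.35016596, -0.93596963, -0.89744706],
       [ 0.0051006 ,  0.93665292,  0.35022177,  0.38764721],
       [ 0.        ,  0.        ,  0.        ,  1.        ]])}
```

View pics/top0.png

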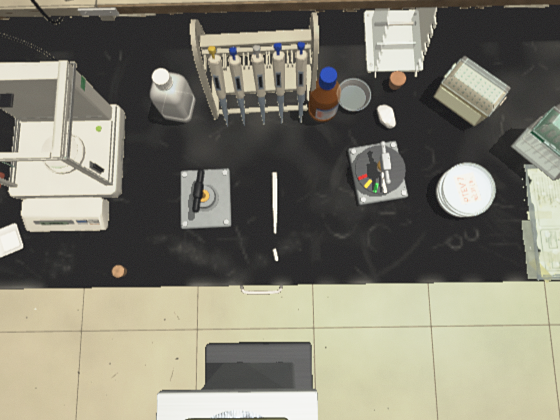

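View pics/side0.png

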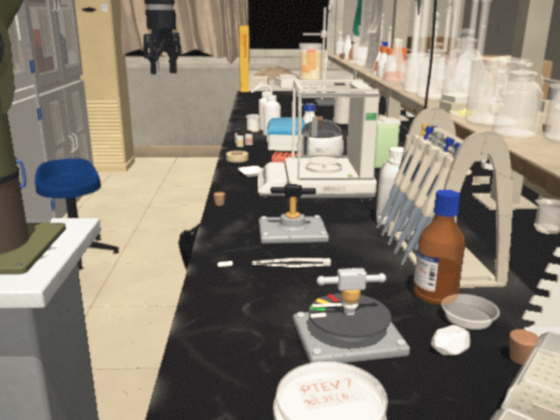

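Top: tap dial around (378,172), wrench around (385,162); the lock screw around (205,195) with its black bar. Side: wrench block at (351,280), a clear space around it except the brown bottle behind. Now measuring.

```bash
cat >> h.py <<'E'
def cloud(n,d,T=None):
    c=r.get_calibration(n); T=c["T"] if T is None else T
    v,u=np.mgrid[:420,:560]
    P=np.stack([(u-c["cx"])/c["fx"]*d,-(v-c["cy"])/c["fy"]*d,-d],-1)
    W=P@T[:3,:3].T+T[:3,3]; W[d==0]=np.nan; return W
E
python3 - <<'E'
from h import *
for n,(a,b,e,f) in dict(top=(130,215,335,420),side=(255,360,285,415)).items():
    z=np.load(f"pics/{n}0.npz"); W=cloud(n,z["d"]); p=z["p"]
    m=np.zeros((420,560),bool); m[a:b,e:f]=1
    k=m&(W[...,2]>.075)&(W[...,2]<.11); q=W[k]
    print(n,"tool pts",k.sum(),np.nanmean(q,0),q.min(0),q.max(0))
    t=k&(W[...,2]>.09); print(" top block",t.sum(),np.nanmedian(W[t],0),W[t].min(0),W[t].max(0))
    xy=q[:,:2]; w,V=np.linalg.eigh(np.cov(xy.T)); print(" axis deg",np.degrees(np.arctan2(V[1,1],V[0,1])))
    dk=m&(abs(W[...,2]-.038)<.006); print(" dial",dk.sum(),np.median(W[dk],0),W[dk].min(0),W[dk].max(0))
    hsv=cv2.cvtColor(p,cv2.COLOR_RGB2HSV)
    for nm,lo,hi in (("y",22,35),("g",45,80),("r",0,6)):
        c=dk&(hsv[...,0]>=lo)&(hsv[...,0]<=hi)&(hsv[...,1]>130)&(hsv[...,2]>90)
        print(" ",nm,c.sum(),np.mean(W[c],0) if c.any() else "")
    x=p[a:b,e:f,::-1]; print(x.shape); cv2.imwrite(f"pics/c{n}.png",cv2.resize(x,None,fx=5,fy=5,interpolation=2))
z=np.load("pics/top0.npz");W=cloud("top",z["d"])
print("lock",W[200,195],W[175,198],W[210,197], "clear: max z in 0.2 band")
E
python3 -c "
import cv2,numpy as np
a=cv2.imread('pics/ctop.png');b=cv2.imread('pics/cside.png');h=420
cv2.imwrite('pics/c.png',np.hstack([cv2.resize(a,(400,400)),cv2.resize(b,(400,int(400)))]))"
```

```text
top tool pts 295 [ 0.58916364 -0.2978257   0.0902281 ] [ 0.54763738 -0.30631417  0.0761101 ] [ 0.6330296  -0.28961303  0.09805302]
 top block 148 [ 0.58913277 -0.298739    0.09494213] [ 0.54806028 -0.30631417  0.09021202] [ 0.62892806 -0.29011842  0.09805302]
 axis deg -176.16695605866403
 dial 1570 [ 0.58713775 -0.29161701  0.03652211] [ 0.53931442 -0.35099156  0.0320075 ] [ 0.64094322 -0.24732889  0.04288685]
  y 33 [ 0.5607128  -0.27177653  0.03733521]
  g 25 [ 0.5514353  -0.28691876  0.03744708]
  r 32 [ 0.57533605 -0.26191858  0.03704877]
(85, 85, 3)
side tool pts 817 [ 0.58757952 -0.30670617  0.0865287 ] [ 0.54576207 -0.31366954  0.07504977] [ 0.63133998 -0.29579158  0.09647739]
 top block 236 [ 0.58755192 -0.3067637   0.09432593] [ 0.57100866 -0.31195693  0.09000553] [ 0.60473664 -0.29579158  0.09647739]
 axis deg -175.97737369388523
 dial 2590 [ 0.58613506 -0.31285413  0.03606896] [ 0.53672434 -0.35464061  0.0320134 ] [ 0.70401714 -0.13634907  0.04345449]
  y 23 [ 0.55691803 -0.2716807   0.03660069]
  g 21 [ 0.55232524 -0.29243744  0.03716917]
  r 42 [ 0.57263695 -0.26480773  0.03681774]
(105, 130, 3)
lock [0.5215467  0.07148464 0.09012654] [0.57113413 0.06658101 0.09019242] [nan nan nan] clear: max z in 0.2 band
```

View pics/c.png

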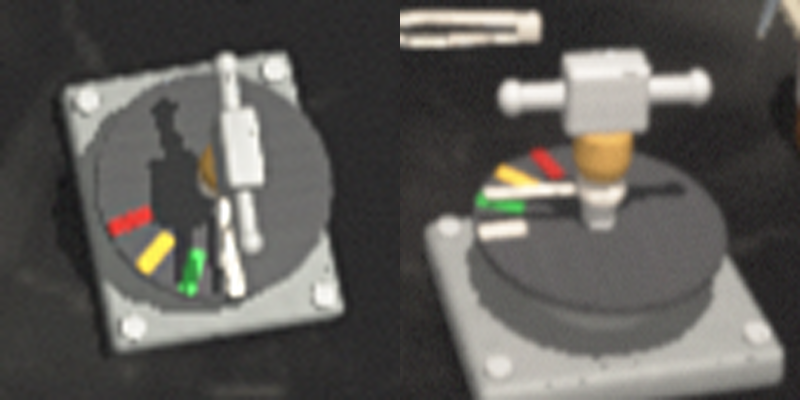

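Crop: dial marks red (130,220), yellow (155,252), green (193,272) and the white pointer at (232,262), near the start mark. Centre ≈ (0.588, -0.300), block top about 0.096 (expected 0.097), pointer azimuth ≈184°, and mark azimuths g 160, y 135, r 109: 25° apart as given. Next, checking obstacles on the way.

```bash
cat >> h.py <<'E'
def go(x,y,z,yaw):
    "shift in current tool axes (mm) and turn (deg) to bring TCP to xyz with tool x at yaw deg"
    s=r.read_state(); M=R.from_quat(s["tool_rot"]).as_matrix()
    d=M.T@(np.array([x,y,z])-s["ee_pos"])*1000
    cur=np.degrees(np.arctan2(M[1,0],M[0,0])); t=-((yaw-cur+180)%360-180)
    print("t",round(s["time"],2),"ee",s["ee_pos"].round(4),"yaw",cur.round(2),"shift",d.round(1),"turn",round(t,2),"q",s["qpos"].round(2),"F",s["force"].round(1),"grip",round(s["gripper_width"],3))
E
python3 - <<'E'
from h import *
W=np.vstack([cloud(n,np.load(f"pics/{n}0.npz")["d"]).reshape(-1,3) for n in ("top","side")])
W=W[np.isfinite(W).all(1)]
for y in np.arange(-.5,.75,.1):
    print(round(y,1),[ (lambda k: round(float(W[k,2].max()),2) if k.sum()>5 else None)((W[:,0]>x)&(W[:,0]<=x+.1)&(W[:,1]>y)&(W[:,1]<=y+.1)&(W[:,2]<.6)) for x in np.arange(.2,.9,.1)])
go(.45,.15,.33,184); go(.588,-.3,.2,184)
E
```

```text
-0.5 [-0.71, 0.0, 0.05, 0.06, 0.0, 0.1, 0.19]
-0.4 [-0.71, 0.0, 0.0, 0.1, 0.1, 0.03, 0.2]
-0.3 [-0.71, 0.0, 0.0, 0.1, 0.1, 0.16, 0.2]
-0.2 [-0.71, 0.0, 0.0, 0.0, 0.05, 0.24, 0.24]
-0.1 [-0.71, 0.0, 0.01, 0.01, 0.06, 0.22, 0.28]
-0.0 [-0.71, 0.0, 0.09, 0.1, 0.06, 0.25, 0.31]
0.1 [-0.71, 0.0, 0.02, 0.02, 0.01, 0.15, 0.42]
0.2 [-0.71, 0.03, 0.04, 0.25, 0.25, 0.25, 0.23]
0.3 [-0.71, 0.0, 0.05, 0.25, 0.25, 0.25, 0.42]
0.4 [-0.71, 0.0, 0.04, 0.24, 0.24, 0.24, 0.42]
0.5 [0.42, -0.0, 0.01, 0.03, 0.04, 0.13, 0.29]
0.6 [0.35, 0.02, 0.02, 0.08, 0.11, 0.09, 0.29]
0.7 [-0.71, -0.0, 0.06, 0.09, 0.09, 0.35, 0.43]
t 0.1 ee [0.2315 0.5799 0.2305] yaw 158.25 shift [-362.3 -318.5  -98.9] turn -25.75 q [-1.16  0.69 -0.19  1.57  0.16  0.9  -0.22] F [-0.5  0.3  0. ] grip 0.998
t 0.1 ee [0.2315 0.5799 0.2305] yaw 158.25 shift [-657.2 -685.1   31.8] turn -25.75 q [-1.16  0.69 -0.19  1.57  0.16  0.9  -0.22] F [-0.5  0.3  0. ] grip 0.998
```

```bash
python3 -m handwheel '[[1,-10,-8,-30,0],[1,-30,-23,-60,-3],[1,-60,-46,-80,-8],[1,-92,-70,-90,-13],[1,-124,-94,-90,-18]]'; python3 -c "
from h import *
go(.42,.20,.32,184); go(.5,-.1,.28,184)"
```

```text
time: 0.6
ee_pos: [0.3129, 0.4467, 0.3227]
tool_rot: [0.031, 1.0, 0.001, 0.001]
force: [0.6, 0.6, -0.4]
gripper_width: 0.998
t 0.6 ee [0.3129 0.4467 0.3227] yaw 176.47 shift [-122.  -239.6    2.3] turn -7.53 q [-0.85  0.48 -0.31  1.68  0.17  1.    0.29] F [ 0.6  0.6 -0.4] grip 0.998
t 0.6 ee [0.3129 0.4467 0.3227] yaw 176.47 shift [-220.3 -534.3   41.7] turn -7.53 q [-0.85  0.48 -0.31  1.68  0.17  1.    0.29] F [ 0.6  0.6 -0.4] grip 0.998
```

```bash
python3 -m handwheel '[[1,-21,-42,2,-2],[1,-42,-84,2,-4],[1,-63,-126,2,-6],[1,-84,-168,2,-7.5],[1,-105,-210,2,-7.5]]';  python3 -c "
from h import *
go(.5,-.1,.28,184)"
```

```text
time: 1.1
ee_pos: [0.4033, 0.2287, 0.3191]
tool_rot: [-0.033, 0.999, -0.0, -0.0]
force: [0.1, 0.2, 0.4]
gripper_width: 1.005
t 1.1 ee [0.4033 0.2287 0.3191] yaw -176.22 shift [ -74.8 -334.4   39.2] turn -0.22 q [-0.38  0.37 -0.34  1.9   0.16  0.9   0.84] F [0.1 0.2 0.4] grip 1.005
```

```bash
python3 -m handwheel '[[1,-10,-46,0,0],[1,-20,-92,0,0],[1,-30,-138,10,0],[1,-40,-184,20,0],[1,-52,-230,30,0]]';  python3 -c "
from h import *
go(.56,-.3,.2,184)"
```

```text
time: 1.6
ee_pos: [0.4697, 0.0027, 0.2889]
tool_rot: [-0.033, 0.999, 0.0, -0.0]
force: [0.9, 1.3, 0.2]
gripper_width: 0.999
t 1.6 ee [0.4697 0.0027 0.2889] yaw -176.25 shift [ -70.3 -308.    88.9] turn -0.25 q [ 0.1   0.42 -0.29  1.93  0.16  0.81  1.35] F [0.9 1.3 0.2] grip 0.999
```

```bash
python3 -m handwheel '[[1,-15,-46,0,0],[1,-30,-92,10,0],[1,-45,-138,30,0],[1,-60,-184,50,0],[1,-75,-230,65,0]]' && python3 -m handwheel '[[1,-8,-40,0,0],[1,-16,-78,0,0],[1,-16,-78,0,0],[1,-16,-78,0,0]]';  python3 - <<'E'
from h import *
go(.588,-.3,.22,184)
s=r.read_state(); p,d=r.capture("wrist"); c=r.get_calibration("wrist")
B=np.eye(4);B[:3,:3]=R.from_quat(s["tool_rot"]).as_matrix();B[:3,3]=s["ee_pos"]
T=B@c["tool_from_camera"]; np.savez("pics/w1.npz",p=p,d=d,T=T); cv2.imwrite("pics/w1.png",p[:,:,::-1])
W=cloud("wrist",d,T); k=(abs(W[...,0]-.588)<.06)&(abs(W[...,1]+.3)<.06)&(W[...,2]>.078)&(W[...,2]<.11)
q=W[k]; print(k.sum(),q.mean(0),q.min(0),q.max(0))
b=q[q[:,2]>.0935]; 
for nm,a in(("all",q),("blk",b)):
    if len(a)>20: print(nm,len(a),cv2.minAreaRect((a[:,:2]*1000).astype(np.float32)),np.median(a[:,2]))
E
```

```text
time: 2.1
ee_pos: [0.5576, -0.2167, 0.2245]
tool_rot: [-0.033, 0.999, 0.0, -0.001]
force: [1.0, 0.5, 0.1]
gripper_width: 1.002
time: 2.5
ee_pos: [0.5783, -0.2927, 0.225]
tool_rot: [-0.032, 0.999, 0.0, -0.001]
force: [-0.4, 1.8, 0.4]
gripper_width: 1.001
t 2.5 ee [ 0.5783 -0.2927  0.225 ] yaw -176.38 shift [-9.2 -7.9  5. ] turn -0.38 q [ 0.53  0.73 -0.26  1.49  0.21  0.94  1.85] F [-0.4  1.8  0.4] grip 1.001
1496 [ 0.5874774  -0.29869703  0.09302207] [ 0.5478204  -0.30753352  0.07810645] [ 0.63352578 -0.29004406  0.09916019]
all 1496 ((590.63037109375, -298.8687744140625), (85.88165283203125, 15.741841316223145), 3.579845428466797) 0.09516658733401223
blk 792 ((591.0421752929688, -298.6466064453125), (34.70179748535156, 15.737377166748047), 4.435360431671143) 0.09707828052467082
```

View pics/w1.png

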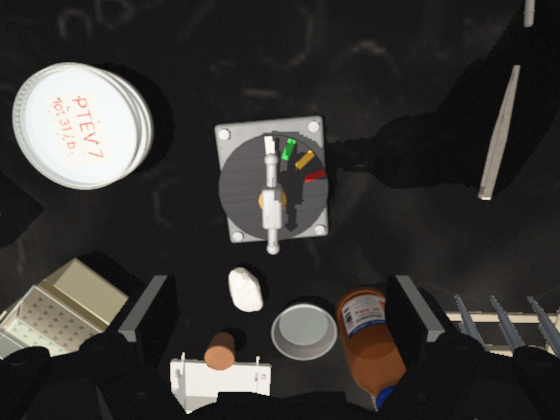

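Wrist view: wrench at (272,205), aligned with the tool; block measures 34.7 x 15.7 mm at height 0.097, centre (0.590,-0.299), axis 4° – matches the given sizes. Descending with a pre-narrowed opening.

```bash
python3 -c "
from h import *
go(.590,-.2988,.068,184)"; python3 -m handwheel '[[1,-5,-3,10,-0.4],[1,-11,-7,40,-0.4],[1,-11,-7,75,-0.4],[0.7,-11,-7,100,-0.4],[0.7,-11,-7,110,-0.4]]' 60 ; python3 -c "
from h import *
go(.590,-.2988,.068,184)"
```

```text
t 2.55 ee [ 0.5786 -0.2909  0.2253] yaw -176.23 shift [-11.   -8.9 157.3] turn -0.23 q [ 0.53  0.73 -0.26  1.49  0.21  0.94  1.85] F [-0.4  1.7 -0.7] grip 1.002
time: 3.05
ee_pos: [0.5888, -0.2958, 0.1126]
tool_rot: [-0.037, 0.999, 0.002, -0.002]
force: [-0.4, 0.1, 0.1]
gripper_width: 0.703
t 3.05 ee [ 0.5888 -0.2958  0.1126] yaw -175.7 shift [-1.2 -3.2 44.6] turn 0.3 q [ 0.52  0.88 -0.23  1.54  0.26  0.75  1.82] F [-0.4  0.1  0.1] grip 0.703
```

```bash
python3 -m handwheel '[[0.7,-1,-2,15,0],[0.7,-1,-2,30,0],[0.7,-1,-2,43,0],[0.7,-1,-2,45,0],[0.7,-1,-2,45,0]]' 60 ; python3 -c "
from h import *
go(.590,-.2988,.068,184)
p,d=r.capture('side');cv2.imwrite('pics/s2.png',cv2.resize(p[220:360,250:450,::-1],None,fx=4,fy=4,interpolation=2))"
```

```text
time: 3.55
ee_pos: [0.5915, -0.3001, 0.0707]
tool_rot: [-0.036, 0.999, 0.0, -0.0]
force: [0.7, 0.4, 0.4]
gripper_width: 0.699
t 3.55 ee [ 0.5915 -0.3001  0.0707] yaw -175.86 shift [1.4 1.4 2.7] turn 0.14 q [ 0.51  0.94 -0.21  1.55  0.28  0.68  1.81] F [0.7 0.4 0.4] grip 0.699
```

View pics/s2.png

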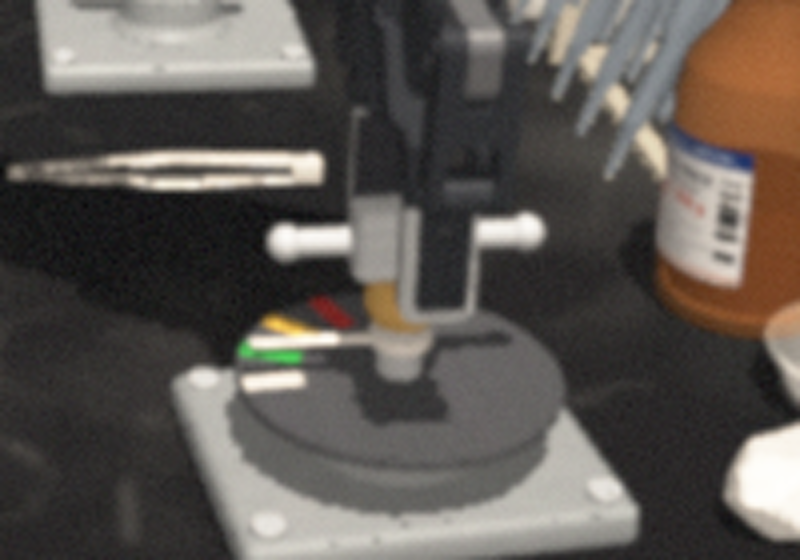

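Side view: fingers straddle the block (block 355–453, near finger 405–475 in the crop), clear of pointer and dial; pointer is still between white and green as at the start. Closing.

```bash
python3 -m handwheel '[[0.5,1,1,2,0],[0,1,1,2,0],[0,1,1,2,0],[0,1,1,2,0],[0,1,1,2,0]]' 60 ; python3 -m handwheel '[[0,0,0,0,0],[0,0,0,0,0],[0,0,0,0,0]]'; python3 -c "
from h import *
go(.590,-.2988,.068,184)
print(r.read_state()['torque'])
p,d=r.capture('side');cv2.imwrite('pics/s3.png',cv2.resize(p[220:360,250:450,::-1],None,fx=4,fy=4,interpolation=2))"
```

```text
time: 4.1
ee_pos: [0.5906, -0.2997, 0.0695]
tool_rot: [-0.036, 0.999, -0.0, 0.0]
force: [-1.1, 0.1, 3.9]
gripper_width: 0.176
time: 4.4
ee_pos: [0.5906, -0.2998, 0.0694]
tool_rot: [-0.036, 0.999, -0.0, 0.0]
force: [-0.4, -1.6, 5.6]
gripper_width: 0.176
t 4.4 ee [ 0.5906 -0.2998  0.0694] yaw -175.87 shift [0.5 1.  1.4] turn 0.13 q [ 0.51  0.94 -0.21  1.56  0.28  0.67  1.81] F [-0.4 -1.6  5.6] grip 0.176
[-0.1351197   0.22041481  0.08348192]
```

View pics/s3.png

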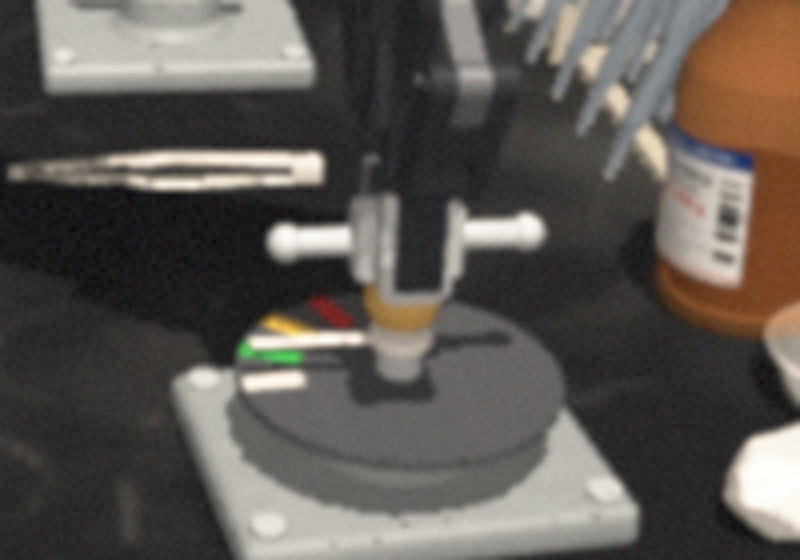

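Grasped centrally (finger 395–445 of block 355–465), opening 0.176 ≈ 15 mm. Refining mark azimuths from the close wrist image.

```bash
python3 - <<'E'
from h import *
z=np.load("pics/w1.npz"); W=cloud("wrist",z["d"],z["T"]); hsv=cv2.cvtColor(z["p"],cv2.COLOR_RGB2HSV)
m=(abs(W[...,0]-.59)<.06)&(abs(W[...,1]+.299)<.06)&(abs(W[...,2]-.038)<.006)
for nm,lo,hi,a in (("y",18,35,50),("g",45,80,25),("r",0,6,75)):
    c=m&(hsv[...,0]>=lo)&(hsv[...,0]<=hi)&(hsv[...,1]>130)&(hsv[...,2]>70)
    q=W[c].mean(0)-[.590,-.2988,0]; t=np.degrees(np.arctan2(q[1],q[0])); print(nm,c.sum(),q.round(4),t,"white",t+a, "r",np.hypot(*q[:2]))
E
```

```text
y 170 [-0.0298  0.0274  0.0391] 137.4303931769339 white 187.4303931769339 r 0.04051653507705252
g 150 [-0.0386  0.0121  0.0392] 162.6474912051213 white 187.6474912051213 r 0.04042266254182317
r 149 [-0.0156  0.0378  0.0391] 112.38736977944002 white 187.38736977944 r 0.04085809305904025
```

White mark at 187.5° (three marks agree), so the tap is at about +3.4°; yellow needs +46.6°.

```bash
python3 -m handwheel '[[0,0,0,0,3],[0,0,0,0,7],[0,0,0,0,12],[0,0,0,0,17],[0,0,0,0,22]]'; python3 -c "
from h import *
go(.590,-.2988,.069,137.5)
print(r.read_state()['torque'])"
```

```text
time: 4.95
ee_pos: [0.5907, -0.2997, 0.0695]
tool_rot: [0.157, 0.988, -0.0, 0.0]
force: [-1.6, -0.6, 5.8]
gripper_width: 0.177
t 4.95 ee [ 0.5907 -0.2997  0.0695] yaw 161.93 shift [0.9 0.6 0.5] turn 24.43 q [ 0.46  0.94 -0.11  1.56  0.15  0.65  1.53] F [-1.6 -0.6  5.8] grip 0.177
[-0.06747626  0.23750935  0.10313463]
```

Forces are low; carrying on to yellow and pausing there.

```bash
python3 -m handwheel '[[0,0,0,0,5],[0,0,0,0,11],[0,0,0,0,17],[0,0,0,0,22],[0,0,0,0,24.5]]'; python3 -m handwheel '[[0,0,0,0,0],[0,0,0,0,0],[0,0,0,0,0],[0,0,0,0,0],[0,0,0,0,0]]';python3 -m handwheel '[[0,0,0,0,0],[0,0,0,0,0],[0,0,0,0,0],[0,0,0,0,0],[0,0,0,0,0]]'; python3 -c "
from h import *
go(.590,-.2988,.069,162.5)
print(r.read_state()['torque'])
p,d=r.capture('side');cv2.imwrite('pics/s4.png',cv2.resize(p[220:360,250:450,::-1],None,fx=4,fy=4,interpolation=2))"
```

```text
time: 5.45
ee_pos: [0.5907, -0.2996, 0.0695]
tool_rot: [0.363, 0.932, -0.0, 0.0]
force: [-1.3, -0.7, 6.1]
gripper_width: 0.172
time: 5.95
ee_pos: [0.5907, -0.2996, 0.0695]
tool_rot: [0.362, 0.932, -0.0, 0.0]
force: [-0.5, -1.5, 5.4]
gripper_width: 0.175
time: 6.45
ee_pos: [0.5907, -0.2996, 0.0694]
tool_rot: [0.362, 0.932, -0.0, 0.0]
force: [-0.7, -0.2, 5.6]
gripper_width: 0.18
t 6.45 ee [ 0.5907 -0.2996  0.0694] yaw 137.6 shift [1.1 0.2 0.4] turn -24.9 q [0.4  0.94 0.   1.56 0.   0.64 1.23] F [-0.7 -0.2  5.6] grip 0.18
[-0.08796552  0.2455082  -0.03729893]
```

View pics/s4.png

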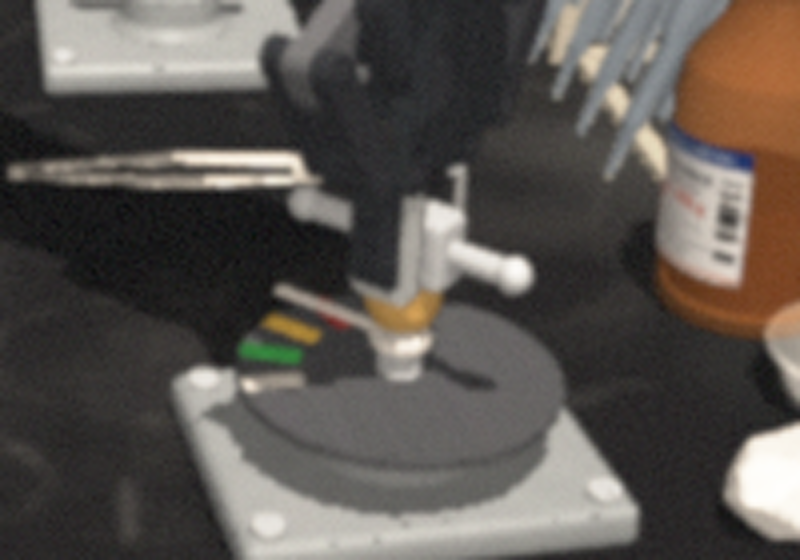

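The pointer tip (278,290) sits 12 mm above the dial (~32 px of parallax), so it lies over the yellow mark (290,328), as the tool yaw of 137.6° says. Backing off to green.

```bash
python3 -m handwheel '[[0,0,0,0,-4],[0,0,0,0,-10],[0,0,0,0,-17],[0,0,0,0,-22],[0,0,0,0,-25]]'; python3 -m handwheel '[[0,0,0,0,0],[0,0,0,0,0],[0,0,0,0,0],[0,0,0,0,0],[0,0,0,0,0]]';python3 -m handwheel '[[0,0,0,0,0],[0,0,0,0,0],[0,0,0,0,0],[0,0,0,0,0],[0,0,0,0,0]]'; python3 -c "
from h import *
go(.590,-.2988,.069,112.5)
p,d=r.capture('side');cv2.imwrite('pics/s5.png',cv2.resize(p[220:360,250:450,::-1],None,fx=4,fy=4,interpolation=2))"
```

```text
time: 7.0
ee_pos: [0.5907, -0.2997, 0.0695]
tool_rot: [0.15, 0.989, -0.0, 0.0]
force: [-0.4, -1.2, 4.5]
gripper_width: 0.175
time: 7.5
ee_pos: [0.5907, -0.2997, 0.0695]
tool_rot: [0.151, 0.989, -0.0, 0.0]
force: [-0.3, -1.0, 5.9]
gripper_width: 0.179
time: 8.0
ee_pos: [0.5906, -0.2997, 0.0695]
tool_rot: [0.151, 0.989, -0.0, 0.0]
force: [-1.6, -0.7, 4.7]
gripper_width: 0.174
t 8.0 ee [ 0.5906 -0.2997  0.0695] yaw 162.63 shift [0.9 0.7 0.5] turn 50.13 q [ 0.46  0.94 -0.11  1.56  0.15  0.65  1.54] F [-1.6 -0.7  4.7] grip 0.174
```

View pics/s5.png

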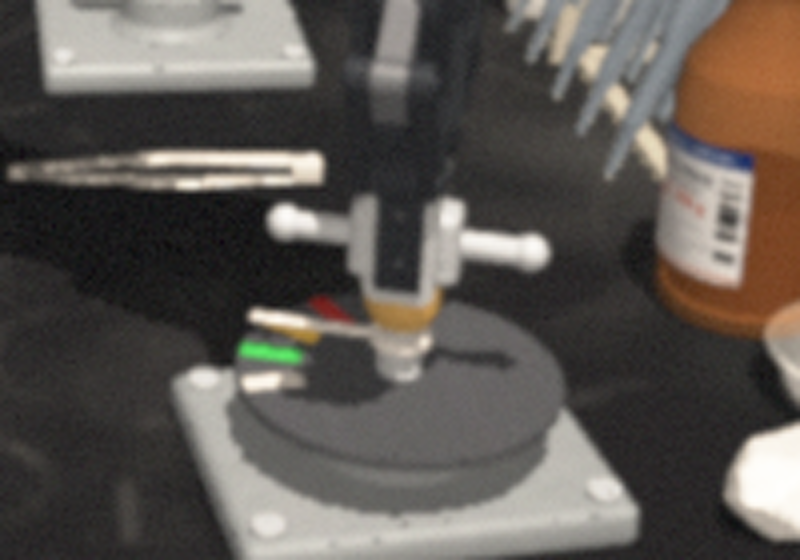

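Pointer tip (250,315), less parallax, falls on green (270,351). On to red.

```bash
python3 -m handwheel '[[0,0,0,0,4],[0,0,0,0,10],[0,0,0,0,16],[0,0,0,0,22],[0,0,0,0,27]]'; python3 -m handwheel '[[0,0,0,0,5],[0,0,0,0,11],[0,0,0,0,17],[0,0,0,0,21],[0,0,0,0,23]]'; python3 -m handwheel '[[0,0,0,0,0],[0,0,0,0,0],[0,0,0,0,0],[0,0,0,0,0],[0,0,0,0,0]]';python3 -m handwheel '[[0,0,0,0,0],[0,0,0,0,0],[0,0,0,0,0],[0,0,0,0,0],[0,0,0,0,0]]'; python3 -c "
from h import *
go(.590,-.2988,.069,112.5)"
```

```text
time: 8.55
ee_pos: [0.5907, -0.2997, 0.0695]
tool_rot: [0.379, 0.925, -0.0, 0.0]
force: [-0.3, -0.5, 4.8]
gripper_width: 0.176
time: 9.05
ee_pos: [0.5907, -0.2996, 0.0695]
tool_rot: [0.555, 0.832, -0.0, 0.001]
force: [-1.2, -0.1, 5.9]
gripper_width: 0.178
time: 9.55
ee_pos: [0.5907, -0.2996, 0.0695]
tool_rot: [0.555, 0.832, 0.0, 0.001]
force: [-0.8, -0.6, 5.4]
gripper_width: 0.179
time: 10.05
ee_pos: [0.5907, -0.2996, 0.0695]
tool_rot: [0.555, 0.832, 0.0, 0.001]
force: [-1.0, -0.2, 5.8]
gripper_width: 0.173
t 10.05 ee [ 0.5907 -0.2996  0.0695] yaw 112.61 shift [ 1.  -0.4  0.5] turn 0.11 q [ 0.34  0.94  0.11  1.57 -0.15  0.64  0.93] F [-1.  -0.2  5.8] grip 0.173
```

```bash
python3 -m handwheel '[[0.3,0,0,0,0],[0.5,0,0,0,0],[0.7,0,0,0,0],[0.7,0,0,0,0],[0.7,0,0,0,0]]'; python3 -m handwheel '[[0.7,0,0,-10,0],[0.7,0,0,-30,0],[0.7,0,0,-60,0],[0.7,0,0,-95,0],[0.7,0,0,-125,0]]'; python3 -m handwheel '[[0.7,0,0,-15,0],[0.7,0,0,-20,0],[0.7,0,0,-20,0],[0.7,0,0,-20,0],[0.7,0,0,-20,0]]'; python3 - <<'E'
from h import *
go(.590,-.2988,.2,112.5)
s=r.read_state(); p,d=r.capture("wrist"); c=r.get_calibration("wrist")
B=np.eye(4);B[:3,:3]=R.from_quat(s["tool_rot"]).as_matrix();B[:3,3]=s["ee_pos"]
W=cloud("wrist",d,B@c["tool_from_camera"])
k=(abs(W[...,0]-.588)<.06)&(abs(W[...,1]+.3)<.06)&(W[...,2]>.078)&(W[...,2]<.11); q=W[k]
print(len(q),cv2.minAreaRect((q[:,:2]*1000).astype(np.float32)),np.linalg.eigh(np.cov(q[:,:2].T)))
p2,_=r.capture("top"); z=np.load("pics/top0.npz")["p"]
print("lock diff",np.abs(p2[165:232,175:235].astype(int)-z[165:232,175:235]).mean())
s2=r.capture("side")[0][220:360,250:450]; cv2.imwrite("pics/fin.png",np.hstack([cv2.resize(p[60:340,120:420],(400,373)),cv2.resize(s2,(400,373))])[:,:,::-1])
E
```

```text
time: 10.55
ee_pos: [0.5904, -0.2991, 0.0687]
tool_rot: [0.555, 0.832, 0.0, -0.0]
force: [0.1, -0.2, -0.1]
gripper_width: 0.702
time: 11.05
ee_pos: [0.5907, -0.2995, 0.1964]
tool_rot: [0.555, 0.832, 0.0, 0.001]
force: [0.4, -0.4, -0.5]
gripper_width: 0.701
time: 11.55
ee_pos: [0.5897, -0.2988, 0.2125]
tool_rot: [0.555, 0.832, -0.0, -0.001]
force: [-0.3, 0.5, -0.7]
gripper_width: 0.698
t 11.55 ee [ 0.5897 -0.2988  0.2125] yaw 112.65 shift [-0.1  0.3 12.5] turn 0.15 q [ 0.32  0.76  0.15  1.47 -0.13  0.92  0.91] F [-0.3  0.5 -0.7] grip 0.698
1674 ((591.0830078125, -298.572021484375), (16.01297950744629, 85.67391204833984), 22.290119171142578) EighResult(eigenvalues=array([1.51870637e-05, 4.67102445e-04]), eigenvectors=array([[-0.92328729, -0.38411012],
       [-0.38411012,  0.92328729]]))
lock diff 2.9640132669983417
```

View pics/fin.png

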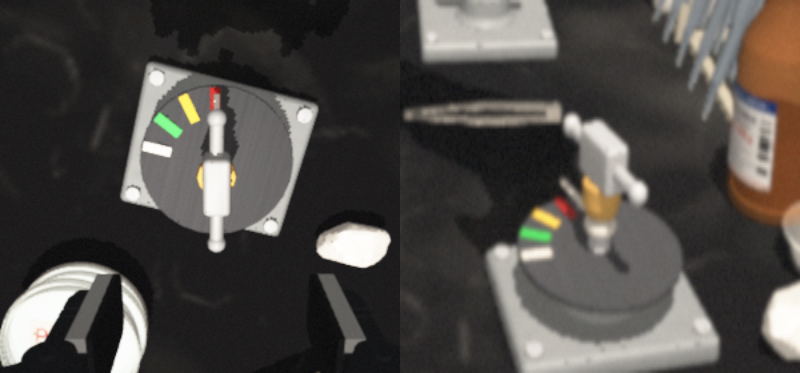

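The wrist view shows the arm line and pointer over the red mark (216,98). The wrench is at 112.3–112.6°, against red at 112.4°, and is released and standing still. The lock screw area is unchanged.

```bash
python3 -c "
from h import *
print(r.finish_job())"
```

```text
the job is handed in; nothing more can be done
None
```

I gripped the tap wrench by its block and turned it clockwise to yellow, back to green, then clockwise to red. It stopped for about a second at each mark. I then let go, raised the gripper 145 mm clear and handed the job in at about 12 s; no verdict was given.

- **Angles:** the tool stood at 137.6° at yellow, 162.6° at green and 112.6° at red. The marks measured 137.4°, 162.6° and 112.4°, so each stop was within about 0.2°.
- **After release:** the wrench measured about 112.5°, on the red mark. The wrist force was about zero, so nothing was being touched.
- **Forces:** the readings stayed under about 7 N, mostly a small steady upward push while gripping.
- **Lock screw:** its area looked the same in the top view before and after, and the gripper passed about 0.2 m above it.
- **Disagreement:** the side camera placed the marks a few degrees off (3–8°) from the other two views. That fits its stated 2 mm calibration error, so I used the close wrist view, where all three marks agreed.

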